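# Put the pumice stone away in the push-release soap box

### The arm

A 6-joint arm with a two-finger parallel gripper is mounted at the origin on the work surface. World frame = base frame: x ahead of the robot, y to its left, z up, the work surface at z = 0. Lengths are in m, angles in rad, forces in N, time in s.
With the tool pointing down it reaches from about 0.3 to 0.85 m from the base axis. Payload 5.4 kg.
Tool frame: the origin (TCP) lies at the very end of the fingers, on their centre line; the grasp point (between the pads) lies 19 mm behind it; z points along the fingers, x is the direction in which the jaws open and shut, and the axes are right-handed (so a half turn about z gives the same grasp; the last joint's range is limited). The gripper opens to 85 mm and grips with 20 to 120 N. Pads are 22 mm wide; open, the fingers measure 114 mm over their backs; the gripper's body (76 mm by 85 mm) begins 54 mm behind the grasp point. The pads swing forward as they close: fully open they stand 13 mm farther back than shut.
Start: joints at [0.901, 0.158, 1.597, -0, 1.386, -0.21], TCP at [0.255, 0.515, 0.231] pointing down, gripper open.
Joint ranges: [-2.91, 2.91], [-0.94, 2.29], [0.18, 2.7], [-1.29, 4.43], [0.17, 2.64], [-3, 3]. Speed limits (rad/s): [2.57, 2.57, 3.14, 3.14, 3.14, 3.14].

### API

Orientations are given as a rotation vector (axis times angle).
In Python, from station import readout, cams, bot, nets gives the robot as it stands.
- The arm moves only by the tool send_rows, never from a script. Its argument "commands" is text: rows parted by semicolons, each of 5 numbers parted by spaces: the shift along the tool's x, y, z in mm, then the turn about the tool's z in degrees, then the gripper's target within -1 to 1 (shut at 1, half-way at 0, fully open at -1). A call has 1 to 5 rows; each row shifts and turns the pose as measured when the row begins, along the tool's axes as they then stand; what a row does not reach is not made up. A row lasts 1/12 s, in which the tool goes at most 41.7 mm and 7.16 degrees, less where a joint would pass 70% of its speed; a pose out of reach is approached as far as the arm can. A call is refused whole if a number of a shift passes 41.7 or a number of a turn 7.16, either way. A call with a gripper value outside its range is refused whole. The fingers move at their own pace and stop on an object; "newtons" is the grip in N (left out, the last holds). Time passes only in rows, so rows that do not move let the fingers close. It gives the time, the measured TCP pose, the force and the opening at its end, in the units of the state.
- readout.state(): the state, without advancing time (a new reading comes with each control period).
- cams.grab_frame(name): name is "side" or "top" or "wrist"; returns the picture (420x560x3 uint8, red, green, blue); there is no depth.
- cams.camera_params(name): a dict with "vfov" (degrees; the focal length in pixels is half the picture's height over the tangent of half this angle, whatever the lens; pixels are square), "cx", "cy" (the principal point, pixels), "D" ([k1, k2, p1, p2, k3] as OpenCV has them; the pictures are not rectified), "R" (3x3) and "t" (3): a world point X has camera coordinates R X + t. Camera axes: x right, y down, z forward; pixel columns grow to the right and rows downward; lengths in m; the calibration is good to about 2 mm. A picture is of the moment at which its call begins: read the wrist's pose just before it. camera_params takes no time and is no camera call; for the wrist camera it gives the pose at the moment of the call.
- bot.close_job(): hands the job in, once; it reports no verdict.
Trained networks look in the newest picture that a camera, given by its name, has taken for a name from the list of things; names that differ only in an ending like _2 or _b are one class to them, and where a whole thing is asked for, a point or a joint stands for the part that bears it (a point fixed in the world has none). Each returns a list of dicts, best first, with "confidence" (0 to 1); they miss things now and then, are a little off and sometimes report something else, mostly with a low value. They report only what shows in the picture. A call takes as long as a camera call.
- nets.recognise(camera, label): "bbox" ([left, top, right, bottom] in pixels, round what is visible of it).
- nets.outline_of(camera, label): "pixels" (420x560 bool, what is visible of it) and "bbox" ([left, top, right, bottom] in pixels, round what is visible of it).
The state is a dict: "time_s": time; "qpos": joint angles; "dq": joint speeds; "joint_torque": joint torques, N m; "tool_pos": TCP position; "orientation": TCP orientation; "contact_force": force on the tool from outside, world axes, zero at the start; "torque": the same for the moment, N m; "width": opening from 0.0 (shut) to 1.0 (fully open).
Only numpy, scipy, OpenCV 4.12 (cv2) and the standard library are available. Lean on these libraries where they do the work, as an engineer would, in place of code of your own. Each camera call takes 0.05 s, during which the arm holds its last target. There are 200 camera calls.

### The job

Put the pumice stone away in the blue soap box: press the orange button on its top until the tray springs out, put the stone in the tray, then push the tray back in until it clicks and stays in by itself. Press and push gently, feeling for the release and the click and never forcing the box against its stops, and leave the lota, the mug and the comb where they stand.

Things in the scene. Friction and masses are not known exactly. Their poses are not given: they have to be found in the camera images.
- caddy: Translucent blue soap box on a brick, both fixed. Origin: centre of the brick's underside, on the slab. x points into the box (tray comes out to -x, the robot's side), z up. Brick x -52 to 62, y +-95, z 0 to 50 mm; box x -65 to 75, y +-68, z 50 to 110 mm. Its hidden catch differs from box to box. Over 30 N from the robot on box, tray or button is forcing it; 18 N always suffices.
- tray (a joint): How far out the tray is, m. Latched: somewhere 0 to 0.008 (hidden catch). A spring (6 N home, 3 N out) drives it to 0.095, fully out. To latch, push it back to its latched place; about 1.5 mm beyond is a hard stop. The catch adds up to 5 N in the last 55 mm, the button dips, then it clicks. Unlatched, it springs out again when let go.
- tray_front (a point): Centre of the outer face of the pale blue tray's front panel (126 mm wide, 46 tall, 8 thick; point 79 mm above the slab); moves with the tray. Axes as the box's: push towards +x. The panel stands out in front of the box even when home.
- tray_floor (a point): Centre of the tray's inner floor, on its upper surface (60 mm above the slab); moves with the tray; axes as the box's. Inside 90 mm along x, 112 along y, open above; side and back walls 24 mm high, front panel 42 mm. Fully out, all of it lies in front of the box. The roof leaves 44 mm over the floor, so the stone must lie flat.
- release (a joint): How far the button is pressed down, m; 0 is up. Spring: 2.5 N to start, 0.2 N more per mm. It lets the tray go somewhere 2 to 17 mm down (hidden catch), with a hard stop 1 to 4 mm beyond that. At most 9 N is needed.
- release_top (a point): Centre of the top face of the round orange button (34 mm across), on the box's roof; 132 mm above the slab when up. Press straight down.
- pumice_center (a point): Centre of the loose grey pumice stone, a rounded block 68 x 42 x 34 mm (its x, y, z), about 90 g, lying flat on the slab; x along its length, the point is 17 mm above the slab.
- pumice: The same stone; origin at the centre of its underside.
- lota: Bystander: steel lota (round water pot), 96 mm across, 92 mm tall, loose; origin at the centre of its underside, z up.
- mug: Bystander: green plastic mug, 76 mm across and 90 mm tall, handle at its +y side, loose; origin at the centre of its underside, z up.
- comb: Bystander: flat wooden comb 120 x 40 x 8 mm lying on the slab, loose; origin at the centre of its underside, x along its length.

How it is judged:
On the way, in this order (a step that is already met when the one before it is completed fails the run):
1. the button has been pressed and the tray has sprung out (value of joint tray above 0.07 m), for 0.2 s.
2. the stone lies in the tray, let go, with the tray still out (x of pumice_center in the frame of tray_floor between -0.035 and 0.035 m and y of pumice_center in the frame of tray_floor between -0.045 and 0.045 m and z of pumice_center in the frame of tray_floor between 0.008 and 0.03 m and contact force between pumice and the fingers below 0.05 N and value of joint tray above 0.05 m), for 0.2 s.
3. the tray is pushed home with the stone in it (x of pumice_center in the frame of tray_floor between -0.035 and 0.035 m and y of pumice_center in the frame of tray_floor between -0.045 and 0.045 m and z of pumice_center in the frame of tray_floor between 0.008 and 0.03 m and value of joint tray below 0.012 m), for 0.1 s.
At the end, for the whole second after the job is handed in: Tray latched home by its own catch (under 12 mm out), nobody touching it; stone at rest in it, centre within 35 mm (along) and 45 mm (across) of the tray floor's middle and 8 to 30 mm above it; lota, mug and comb within 25 mm of their start, lota and mug upright (20 deg) (all of step 3 and contact force between each of pumice, caddy and the fingers below 0.05 N and linear speed of pumice below 0.02 m/s).
It fails at once if the robot presses or pushes the box, tray or button with more than 30 N (contact force between caddy and the fingers above 30 N or contact force between caddy and the arm above 30 N).
It fails at once if lota, mug or comb is moved more than 25 mm or tipped (distance of any of lota, mug, comb from where it was at the start of the episode above 0.025 m or angle between any of lota, mug's own z axis and vertical above 0.35 rad).
It also fails if it takes over 69 s, if anything falls off the work surface, if the arm or the gripper's body presses on something with over 40 N, if the wrist force passes 120 N, or if a joint passes its speed limit or range.

## Working session

There is one attempt and no reset: what is moved stays moved. The work goes in short steps, Python scripts to look and compute and a tool call to move; the robot and the scene stay as the last step left them, time stands still between calls to the robot, and variables do not carry over. Pictures are saved under pics/ and viewed, about 8 in all and at most 12, crops included, and the job is handed in when it is done.

Besides the shell and the picture viewer there is one more tool, called after "Emit:" as a command line: name --argument value ..., lists and objects as JSON in quotes. send_rows: Moves the arm, as the interface text tells. Its arguments: {"type":"object","properties":{"commands":{"type":"string"},"newtons":{"type":"number"}},"required":["commands"]}

```bash
mkdir -p pics; ls; cat > h.py <<'E'
import numpy as np, cv2
from station import readout, cams, bot, nets
def cam(n):
    p=cams.camera_params(n); f=210/np.tan(np.radians(p['vfov'])/2)
    K=np.array([[f,0,p['cx']],[0,f,p['cy']],[0,0,1]]); return K,np.array(p['D'],float),np.array(p['R']),np.array(p['t'])
def ray(n,uv,z):
    K,D,R,t=cam(n); uv=np.array(uv,float).reshape(-1,1,2)
    q=cv2.undistortPoints(uv,K,D)[:,0]; d=np.c_[q,np.ones(len(q))]@R; c=-R.T@t
    return c+d*((z-c[2])/d[:,2])[:,None]
def proj(n,X):
    K,D,R,t=cam(n); return cv2.projectPoints(np.array(X,float).reshape(-1,1,3),cv2.Rodrigues(R)[0],t,K,D)[0][:,0]
def snap(n,name):
    im=cams.grab_frame(n); cv2.imwrite(f'pics/{name}.png',im[:,:,::-1]); return im
E
python3 - <<'E'
from h import *
a=snap('top','t0');b=snap('side','s0')
cv2.imwrite('pics/both.png',cv2.resize(np.vstack([a,b])[:,:,::-1],(560,840))[:, :])
s=readout.state();print(s['tool_pos'],s['orientation'],s['contact_force'],s['width'])
for n in('top','side'):
    K,D,R,t=cam(n);print(n,-R.T@t,R[2])
    for l in['caddy','release_top','tray_front','pumice','lota','mug','comb']:
        r=nets.outline_of(n,l)
        if r:
            x=r[0];ys,xs=np.nonzero(x['pixels']);z={'release_top':.132,'pumice':.034,'comb':.008,'caddy':.11,'lota':.09,'mug':.09,'tray_front':.08}[l]
            rc=cv2.minAreaRect(np.c_[xs,ys].astype(np.float32))
            print(l,round(x['confidence'],2),np.round(x['bbox']),np.round(rc[0]),np.round(ray(n,[[xs.mean(),ys.mean()]],z),3), np.round(ray(n,cv2.boxPoints(rc),z)[:,:2],3).tolist())
E
```

```text
pics
[0.25485749 0.51481087 0.23038843] [ 2.66870592e+00  1.65640240e+00 -2.59869792e-03] [-0.2377804  -0.78599451  0.41307444] 1.003662919539986
top [0.3806015  0.01308234 0.92163547] [ 0.20439472  0.00373192 -0.97888144]
caddy 0.63 [264. 142. 364. 234.] [315. 186.] [[ 0.601 -0.045  0.11 ]] [[0.535, 0.054], [0.697, 0.036], [0.673, -0.147], [0.513, -0.121]]
release_top 0.57 [309. 155. 328. 175.] [320. 166.] [[ 0.637 -0.05   0.132]] [[0.654, -0.035], [0.654, -0.067], [0.621, -0.067], [0.62, -0.035]]
tray_front 0.65 [278. 214. 346. 229.] [312. 222.] [[ 0.54 -0.04  0.08]] [[0.537, 0.023], [0.56, 0.021], [0.543, -0.104], [0.52, -0.101]]
pumice 0.95 [138. 177. 169. 213.] [153. 197.] [[0.595 0.287 0.034]] [[0.575, 0.322], [0.638, 0.296], [0.616, 0.251], [0.554, 0.277]]
lota 0.8 [412. 173. 464. 218.] [436. 196.] [[ 0.594 -0.283  0.09 ]] [[0.641, -0.235], [0.644, -0.338], [0.549, -0.332], [0.547, -0.231]]
mug 0.91 [420. 260. 471. 314.] [444. 287.] [[ 0.413 -0.286  0.09 ]] [[0.383, -0.228], [0.474, -0.253], [0.453, -0.352], [0.362, -0.325]]
comb 0.69 [128. 245. 159. 299.] [144. 273.] [[0.437 
[... 275 characters left out ...]
034], [0.708, -0.268]]
release_top 0.79 [311. 243. 329. 262.] [320. 251.] [[ 0.645 -0.062  0.132]] [[0.619, -0.047], [0.646, -0.031], [0.672, -0.078], [0.646, -0.093]]
pumice 0.67 [358. 196. 392. 220.] [373. 208.] [[0.608 0.266 0.034]] [[0.571, 0.239], [0.555, 0.323], [0.644, 0.293], [0.655, 0.213]]
lota 0.64 [197. 319. 252. 387.] [224. 354.] [[ 0.626 -0.318  0.09 ]] [[0.541, -0.284], [0.62, -0.233], [0.701, -0.347], [0.632, -0.392]]
mug 0.7 [112. 286. 175. 347.] [142. 314.] [[ 0.455 -0.327  0.09 ]] [[0.365, -0.334], [0.392, -0.231], [0.536, -0.313], [0.506, -0.4]]
comb 0.68 [300. 183. 342. 202.] [320. 194.] [[0.444 0.297 0.008]] [[0.388, 0.289], [0.372, 0.339], [0.5, 0.306], [0.511, 0.259]]
```

View pics/t0.png

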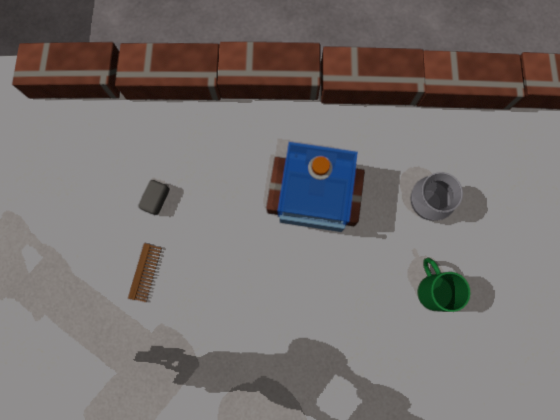

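View pics/s0.png

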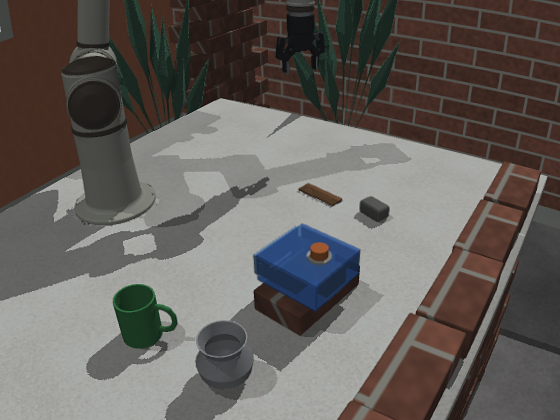

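Top view: box at about (318,185) with its button at (320,166), the tray front towards the robot at (312,222) and the stone at (153,197). The comb is at (145,272), the lota at (437,195) and the mug at (444,290). Next I refine the box and stone poses by fitting silhouettes.

```bash
cat > fit.py <<'E'
from h import *
from scipy.optimize import minimize
def boxpts(x0,x1,y,z0,z1): return np.array([[a,b,c] for a in(x0,x1) for b in(-y,y) for c in(z0,z1)])
def cyl(r,z0,z1): 
    a=np.linspace(0,6.28,40); return np.array([[r*np.cos(t),r*np.sin(t),z] for t in a for z in(z0,z1)])
def W(p,P): c,s=np.cos(p[2]),np.sin(p[2]); return np.c_[P@[c,-s,0]+p[0],P@[s,c,0]+p[1],P[:,2]]
S=8
def hull(n,P):
    h=cv2.convexHull(np.round(proj(n,P)*4*1).astype(np.float32)/4)[:,0]
    m=np.zeros((420*3,560*3),np.uint8); cv2.fillConvexPoly(m,np.round((h*3+1)*16).astype(np.int32),1,shift=4); return m
def fit(obs,P,p0,yaw=True):
    O={n:cv2.resize(m.astype(np.uint8),None,fx=3,fy=3,interpolation=0) for n,m in obs.items()}
    def cost(q):
        p=[q[0]/100,q[1]/100,q[2]/10 if yaw else 0];v=0
        for n,o in O.items():
            h=hull(n,W(p,P)); v+=1-(h&o).sum()/max(1,(h|o).sum())
        return v
    q0=np.array([p0[0]*100,p0[1]*100,p0[2]*10])
    r=minimize(cost,q0,method='Nelder-Mead',options=dict(initial_simplex=np.array([q0+d for d in([0,0,0],[1,0,0],[0,1,0],[0,0,1.5])]),maxiter=150))
    return r.x/[100,100,10],r.fun
E
python3 - <<'E'
from fit import *
o={};st={};br={}
for n in('top','side'):
    im=cv2.imread(f"pics/{'ts'[n=='side']}0.png"); hsv=cv2.cvtColor(im,cv2.COLOR_BGR2HSV)
    m=((hsv[...,0]>3)&(hsv[...,0]<18)&(hsv[...,1]>200)&(hsv[...,2]>130)).astype(np.uint8)
    k,l,s,c=cv2.connectedComponentsWithStats(m); 
    cand=[i for i in range(1,k) if abs(c[i]-[320,166 if n=='top' else 252]).max()<15]
    i=max(cand,key=lambda i:s[i,4]); o[n]=l==i; print(n,s[i],c[i])
    cams.grab_frame(n); st[n]=nets.outline_of(n,'pumice')[0]['pixels']
    m=((hsv[...,0]>95)&(hsv[...,0]<125)&(hsv[...,1]>120)&(hsv[...,2]>60)) | o[n]
    m=cv2.morphologyEx(m.astype(np.uint8),cv2.MORPH_CLOSE,np.ones((9,9)))
    k,l,s,c=cv2.connectedComponentsWithStats(m); i=1+np.argmax(s[1:,4]); br[n]=l==i; print('blue',s[i])
for z0 in(.112,.118): print('button',fit(o,cyl(.017,z0,.132),[.64,-.052,0],False))
for n in o: print(n,fit({n:o[n]},cyl(.017,.115,.132),[.64,-.052,0],False))
for n in st: print('pumice',n,fit({n:st[n]},boxpts(-.033,.033,.020,0.002,.033),[.6,.28,-.38]))
print('pumice',fit(st,boxpts(-.033,.033,.020,0.002,.033),[.6,.28,-.38]))
B=boxpts(-.065,.075,.068,.05,.11); F=boxpts(-.08,-.065,.063,.056,.102); Bt=np.r_[B,F,cyl(.017,.11,.132)+[.02,0,0]]
for n in br: print('box',n,fit({n:br[n]},np.r_[B,F],[.61,-.047,-.135]))
print('box',fit(br,np.r_[B,F],[.61,-.047,-.135]))
E
```

```text
top [313 158  16  15 189] [320.4973545  164.64550265]
blue [ 277  142   80   83 5087]Traceback (most recent call last):
  File "<stdin>", line 8, in <module>
ValueError: max() iterable argument is empty
```

```bash
cat > f2.py <<'E'
from fit import *
o={};st={};br={}
for n in('top','side'):
    im=cams.grab_frame(n)[:,:,::-1].copy(); hsv=cv2.cvtColor(im,cv2.COLOR_BGR2HSV)
    st[n]=nets.outline_of(n,'pumice')[0]['pixels']; o[n]=nets.outline_of(n,'release_top')[0]['pixels']
    m=((hsv[...,0]>3)&(hsv[...,0]<20)&(hsv[...,1]>150)&(hsv[...,2]>70)); c=np.argwhere(o[n]).mean(0).astype(int)
    w=np.zeros_like(m); w[c[0]-14:c[0]+14,c[1]-14:c[1]+14]=1; m&=w; print(n,m.sum(),o[n].sum(),np.argwhere(m).mean(0)); 
    if m.sum()>80:o[n]=m
    m=((hsv[...,0]>95)&(hsv[...,0]<125)&(hsv[...,1]>120)&(hsv[...,2]>40)) | o[n]
    m=cv2.morphologyEx(m.astype(np.uint8),cv2.MORPH_CLOSE,np.ones((9,9)))
    k,l,s,c=cv2.connectedComponentsWithStats(m); i=1+np.argmax(s[1:,4]); br[n]=l==i; print('blue',s[i])
print('button',fit(o,cyl(.017,.116,.132),[.64,-.052,0],False))
for n in o: print(n,fit({n:o[n]},cyl(.017,.116,.132),[.64,-.052,0],False))
P=boxpts(-.033,.033,.020,0.002,.033)
for n in st: print('pumice',n,fit({n:st[n]},P,[.6,.28,-.38]))
print('pumice',fit(st,P,[.6,.28,-.38]))
B=boxpts(-.065,.075,.068,.05,.11); F=boxpts(-.08,-.065,.063,.056,.102)
for n in br: print('box',n,fit({n:br[n]},np.r_[B,F],[.61,-.047,-.135]))
print('box',fit(br,np.r_[B,F],[.61,-.047,-.135]))
E
python3 f2.py
```

```text
top 247 288 [165.34817814 320.43319838]
blue [ 277  142   80   83 5090]
side 244 278 [250.94672131 318.67622951]
blue [ 256  224  104   87 5782]
button (array([ 0.63990206, -0.05412752,  0.14982411]), np.float64(0.38878043415224317))
top (array([ 0.6408918 , -0.05323112,  0.07424089]), np.float64(0.1729910714285714))
side (array([ 0.64023129, -0.05566993,  0.08450624]), np.float64(0.21356783919597988))
pumice top (array([ 0.59885433,  0.29185844, -0.39513133]), np.float64(0.11856044115512987))
pumice side (array([ 0.59915007,  0.29095096, -0.34200747]), np.float64(0.14113435085735826))
pumice (array([ 0.59854153,  0.29146248, -0.36940291]), np.float64(0.270562209509828))
box top (array([ 0.61838212, -0.04992787, -0.13205156]), np.float64(0.14826769156140973))
box side (array([ 0.60934886, -0.04799601, -0.13613564]), np.float64(0.06649437355300702))
box (array([ 0.61062893, -0.04876788, -0.13116904]), np.float64(0.2158300280389428))
```

Estimates: box (0.610,-0.049) at yaw -0.132, button (0.640,-0.054), stone (0.599,0.291) at yaw -0.37. I move shut fingers above the button.

Emit:
send_rows --commands "-20 35 0 0 1;-20 35 0 0 1;-20 35 0 0 1;-20 35 0 0 1;-20 35 0 0 1" --newtons 40

```text
time_s: 1.62
tool_pos: [0.3671, 0.3486, 0.231]
orientation: [-2.655, -1.674, -0.003]
contact_force: [1.3, 1.2, -0.1]
width: 0.298
```

Emit:
send_rows --commands "-20 35 0 0 1;-20 35 0 0 1;-20 35 0 0 1;-20 35 0 0 1;-20 35 0 0 1"

```text
time_s: 2.03
tool_pos: [0.4847, 0.1759, 0.2316]
orientation: [-2.654, -1.676, -0.008]
contact_force: [1.2, 0.6, 0.1]
width: -0.004
```

Emit:
send_rows --commands "-20 35 0 0 1;-20 35 0 0 1;-20 35 0 0 1;-20 35 0 0 1;-20 35 0 0 1"

```text
time_s: 2.45
tool_pos: [0.6019, 0.0036, 0.2323]
orientation: [-2.656, -1.675, -0.012]
contact_force: [0.3, 0.3, 0.8]
width: -0.0
```

```bash
cat > go.py <<'E'
import sys; from h import *
s=readout.state(); R=cv2.Rodrigues(np.array(s['orientation']))[0]
p=np.array(s['tool_pos'])
print('t',round(s['time_s'],2),'p',np.round(p,4),'F',np.round(s['contact_force'],2),'w',round(s['width'],3),'xang',round(np.degrees(np.arctan2(R[1,0],R[0,0])),1),'z',np.round(R[:,2],3))
if len(sys.argv)>3: print('tool mm',np.round(R.T@(np.array([float(a) for a in sys.argv[1:4]])-p)*1000,1))
E
python3 go.py .64 -.054 .15
```

```text
t 2.45 p [0.6019 0.0036 0.2323] F [0.31 0.32 0.84] w -0.0 xang 64.5 z [ 0.006  0.005 -1.   ]
tool mm [-36.1  58.9  82.2]
```

Emit:
send_rows --commands "-16 25 20 0 1;-16 25 20 0 1;-4 9 15 0 1;0 0 0 0 1;0 0 0 0 1"

```text
time_s: 2.87
tool_pos: [0.646, -0.0668, 0.1766]
orientation: [2.662, 1.66, 0.017]
contact_force: [0.3, -0.3, 0.1]
width: -0.001
```

```bash
python3 go.py .64 -.054 .145; python3 -c "
from h import *
a=snap('top','t1')[120:250,240:400];b=snap('side','s1')[170:330,220:400]
cv2.imwrite('pics/p1.png',np.hstack([cv2.resize(a,(390,317)),cv2.resize(b,(390,317))])[:,:,::-1])"
```

```text
t 2.87 p [ 0.646  -0.0668  0.1766] F [ 0.3  -0.34  0.13] w -0.001 xang 63.9 z [ 0.012  0.002 -1.   ]
tool mm [  8.7 -11.3  31.5]
```

View pics/p1.png

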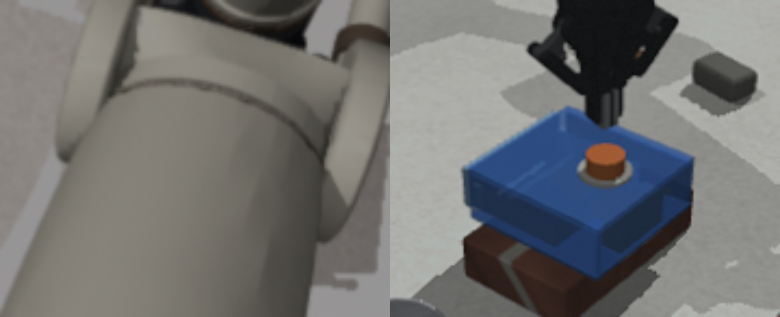

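The side view shows the shut fingers just above the orange button, ready to be centred and lowered.

Emit:
send_rows --commands "8 -10 10 0 1;0 0 8 0 1;0 0 0 0 1;0 0 0 0 1"

```text
time_s: 3.3
tool_pos: [0.6415, -0.0505, 0.164]
orientation: [2.652, 1.666, 0.026]
contact_force: [1.1, 0.3, 0.3]
width: 0.002
```

```bash
python3 go.py .64 -.054 .132
```

```text
t 3.3 p [ 0.6415 -0.0505  0.164 ] F [1.14 0.26 0.28] w 0.002 xang 64.3 z [ 0.019  0.001 -1.   ]
tool mm [-4.1 -0.4 32. ]
```

Emit:
send_rows --commands "-4 0 10 0 1;0 0 10 0 1;0 0 4 0 1;0 0 0 0 1"

```text
time_s: 3.63
tool_pos: [0.6412, -0.0545, 0.1402]
orientation: [2.648, 1.666, 0.03]
contact_force: [-0.4, 0.7, -0.0]
width: -0.0
```

Emit:
send_rows --commands "0 0 3 0 1;0 0 3 0 1;0 0 3 0 1"

```text
time_s: 3.88
tool_pos: [0.6418, -0.0551, 0.1309]
orientation: [2.648, 1.665, 0.03]
contact_force: [-3.3, 0.5, 6.5]
width: 0.001
```

```bash
python3 go.py .64 -.054 .132
```

```text
t 3.88 p [ 0.6418 -0.0551  0.1309] F [-3.32  0.51  6.46] w 0.001 xang 64.3 z [ 0.023 -0.001 -1.   ]
tool mm [ 0.2 -2.1 -1.2]
```

Emit:
send_rows --commands "0 0 2 0 1;0 0 2 0 1"

```text
time_s: 4.05
tool_pos: [0.6419, -0.055, 0.1279]
orientation: [2.649, 1.665, 0.03]
contact_force: [-3.7, 0.6, 4.6]
width: -0.004
```

Emit:
send_rows --commands "0 0 2 0 1;0 0 0 0 1"

```text
time_s: 4.22
tool_pos: [0.6418, -0.055, 0.1268]
orientation: [2.649, 1.665, 0.029]
contact_force: [-1.2, -0.3, 1.9]
width: -0.0
```

```bash
cat > chk.py <<'E'
from h import *
a=cv2.imread('pics/s1.png').astype(int)[:,:,::-1]; b=cams.grab_frame('side').astype(int)
d=(np.abs(a-b).max(2)>40); d[:230]=0; print('diff left of box',d[230:340,180:262].sum())
E
python3 go.py .64 -.054 .132; python3 chk.py
```

```text
t 4.22 p [ 0.6418 -0.055   0.1268] F [-1.15 -0.3   1.9 ] w -0.0 xang 64.3 z [ 0.022 -0.001 -1.   ]
tool mm [ 0.2 -2.  -5.2]
diff left of box 5
```

Emit:
send_rows --commands "0 0 2 0 1;0 0 2 0 1"

```text
time_s: 4.43
tool_pos: [0.6423, -0.0551, 0.1243]
orientation: [2.648, 1.665, 0.03]
contact_force: [-5.3, 0.6, 6.3]
width: 0.0
```

Emit:
send_rows --commands "0 0 2 0 1;0 0 0 0 1"

```text
time_s: 4.6
tool_pos: [0.6423, -0.0551, 0.123]
orientation: [2.648, 1.665, 0.029]
contact_force: [-1.5, -0.5, 3.1]
width: -0.002
```

```bash
python3 go.py .64 -.054 .132; python3 chk.py
```

```text
t 4.6 p [ 0.6423 -0.0551  0.123 ] F [-1.47 -0.5   3.07] w -0.002 xang 64.3 z [ 0.023 -0.001 -1.   ]
tool mm [ 0.1 -2.3 -9. ]
diff left of box 5
```

Emit:
send_rows --commands "0 0 2 0 1;0 0 2 0 1"

```text
time_s: 4.82
tool_pos: [0.6427, -0.0552, 0.1203]
orientation: [2.647, 1.665, 0.03]
contact_force: [-3.3, 0.5, 4.1]
width: -0.003
```

Emit:
send_rows --commands "0 0 0 0 1"

```text
time_s: 4.9
tool_pos: [0.6427, -0.0552, 0.1198]
orientation: [2.648, 1.665, 0.03]
contact_force: [0.8, -0.0, 0.0]
width: 0.002
```

```bash
python3 go.py .64 -.054 .132; python3 chk.py
```

```text
t 4.9 p [ 0.6427 -0.0552  0.1198] F [ 0.82 -0.02  0.03] w 0.002 xang 64.3 z [ 0.024 -0.002 -1.   ]
tool mm [  0.   -2.6 -12.2]
diff left of box 59
```

Emit:
send_rows --commands "0 0 0 0 1;0 0 0 0 1"

```text
time_s: 5.12
tool_pos: [0.6429, -0.0553, 0.1202]
orientation: [2.647, 1.665, 0.031]
contact_force: [-2.5, 0.5, 4.8]
width: -0.001
```

```bash
python3 go.py; python3 chk.py; python3 -c "
from h import *
b=snap('side','s2')[170:330,180:400]
cv2.imwrite('pics/p2.png',cv2.resize(b,(660,480))[:,:,::-1])"
```

```text
t 5.12 p [ 0.6429 -0.0553  0.1202] F [-2.52  0.47  4.84] w -0.001 xang 64.3 z [ 0.024 -0.002 -1.   ]
diff left of box 1478
```

View pics/p2.png

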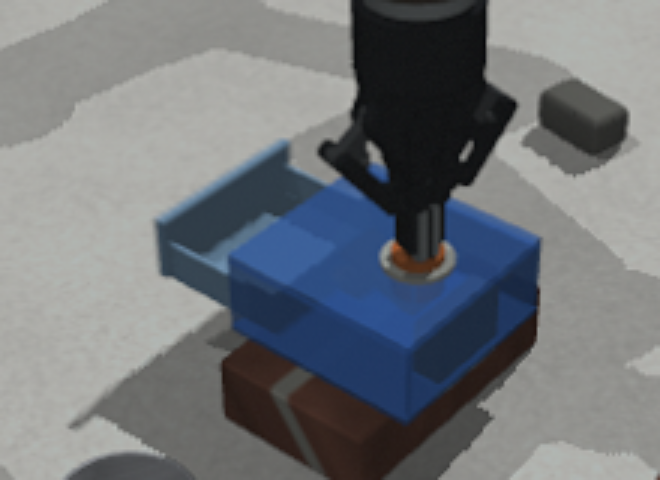

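Tray is springing out: in the crop its front panel is at about (225,195), well clear of the box. The catch released at roughly 12 mm. I lift and go to the stone.

Emit:
send_rows --commands "0 0 -20 0 1;0 0 -30 0 1;0 0 -30 0 1;10 -6 -5 0 -1;30 -20 0 -4.5 -1"

```text
time_s: 5.63
tool_pos: [0.6344, -0.012, 0.2037]
orientation: [2.586, 1.759, 0.025]
contact_force: [0.8, 0.1, 0.3]
width: 0.275
```

Emit:
send_rows --commands "33 -21 0 0 -1;33 -21 0 0 -1;33 -21 0 0 -1;33 -21 0 0 -1;33 -21 0 0 -1"

```text
time_s: 6.05
tool_pos: [0.597, 0.186, 0.2007]
orientation: [2.587, 1.752, 0.032]
contact_force: [0.8, 0.6, -0.4]
width: 0.975
```

Emit:
send_rows --commands "20 -12 0 0 -1;0 0 0 0 -1;0 0 0 0 -1"

```text
time_s: 6.3
tool_pos: [0.5892, 0.2195, 0.1975]
orientation: [2.581, 1.767, 0.032]
contact_force: [0.9, 0.4, -0.4]
width: 0.999
```

```bash
python3 go.py .5985 .2915 .10
```

```text
t 6.3 p [0.5892 0.2195 0.1975] F [ 0.87  0.36 -0.43] w 0.999 xang 68.8 z [ 0.025  0.    -1.   ]
tool mm [ 69.6 -19.6  97.8]
```

Emit:
send_rows --commands "30 -8 30 0 -1;30 -8 30 0 -1;10 -4 10 0 -1;0 0 0 0 -1;0 0 0 0 -1"

```text
time_s: 6.72
tool_pos: [0.6003, 0.2877, 0.1269]
orientation: [2.581, 1.759, 0.035]
contact_force: [0.1, -0.5, 0.1]
width: 0.999
```

```bash
python3 go.py .5985 .2915 .012; cat > pw.py <<'E'
from fit import *
snap('wrist','w1'); m=nets.outline_of('wrist','pumice'); print([round(a['confidence'],2) for a in m], m[0]['bbox'])
P=boxpts(-.034,.034,.021,0.001,.034)
print(fit({'wrist':m[0]['pixels']},P,[.5985,.2915,-.37]))
snap('top','t2'); tt={}
for n in('top','side'):
    if n=='side': cams.grab_frame('side')
    r=nets.outline_of(n,'tray_front'); print(n,[(round(a['confidence'],2),np.round(a['bbox'])) for a in r])
E
python3 pw.py
```

```text
t 6.72 p [0.6003 0.2877 0.1269] F [ 0.06 -0.47  0.06] w 0.999 xang 68.6 z [ 0.028 -0.002 -1.   ]
tool mm [  1.9  -6.1 114.8]
[0.85] [261.4, 154.2, 312.8, 240.7]
(array([ 0.59936674,  0.29203564, -0.37743456]), np.float64(0.08809813463098137))
top [(0.69, array([270., 214., 344., 277.])), (0.52, array([311., 155., 331., 175.]))]
side [(0.91, array([221., 212., 291., 273.]))]
```

View pics/w1.png

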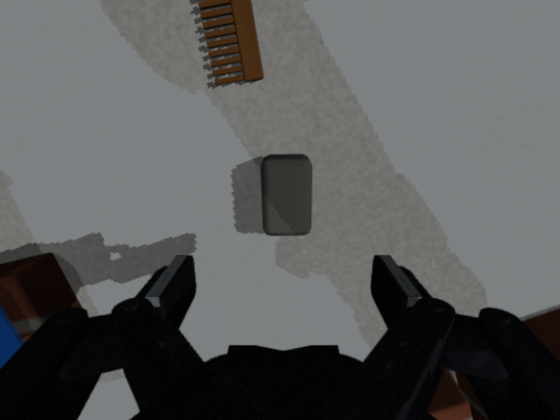

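View pics/t2.png

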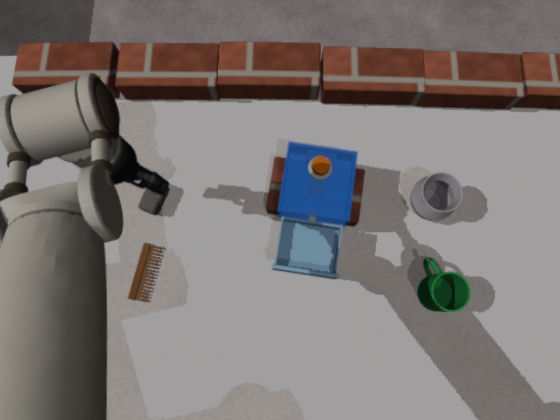

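Wrist view: the stone lies at (287,195), square to the jaws, and the comb is well clear. Top view: the tray is fully out, its floor centre near (309,247). I descend to grasp.

```bash
python3 go.py .599 .292 .008; python3 - <<'E'
from fit import *
print(ray('top',[[309,247]],.06))
b=[.610,-.049,-.132]
im=cv2.imread('pics/t2.png');h=cv2.cvtColor(im,cv2.COLOR_BGR2HSV)
m=((h[...,0]>90)&(h[...,0]<125)&(h[...,1]>70)&(h[...,2]>60)&(h[...,1]<235)).astype(np.uint8); m[:222]=0;m[290:]=0;m[:,:262]=0;m[:,360:]=0
print(m.sum(),cv2.boundingRect(m))
for o in(-.12,-.117,-.114,-.111,-.108):
    P=np.r_[boxpts(-.045,.045,.059,.057,.084),boxpts(-.053,-.045,.063,.056,.102)]+[o,0,0]
    q=hull('top',W(b,P))[1::3,1::3]; q[:222]=0; print(o,(q&m).sum()/(q|m).sum(),cv2.boundingRect(q))
P=np.r_[boxpts(-.045,.045,.059,.057,.084),boxpts(-.053,-.045,.063,.056,.102)]
print(fit({'side':nets.outline_of('side','tray_front')[0]['pixels']},P,[.496,-.034,-.132]))
for o in(-.115,-.108): print(proj('top',W(b,np.array([[o,0,.06],[o-.053,.063,.102],[o-.053,-.063,.102]]))))
E
```

```text
t 7.02 p [0.6015 0.2879 0.1295] F [ 0.01 -0.64 -0.03] w 0.997 xang 68.5 z [ 0.032 -0.    -0.999]
tool mm [  1.5  -7.5 121.3]
[[ 0.49313763 -0.03611142  0.06      ]]
3182 (273, 222, 75, 56)
-0.12 0.8538028169014085 (271, 222, 71, 58)
-0.117 0.8929707839166908 (272, 222, 71, 57)
-0.114 0.8872420807904678 (272, 222, 71, 55)
-0.111 0.8728862973760932 (272, 222, 71, 54)
-0.108 0.8426410703897614 (272, 222, 71, 52)
(array([ 0.48128379, -0.03243109,  0.1250262 ]), np.float64(0.30364219664087566))
[[307.86547285 245.53078801]
 [271.43660737 265.59808413]
 [338.92761565 275.77080871]]
[[308.35942155 242.03378736]
 [272.0198928  261.85979298]
 [339.40573064 272.00468643]]
```

Emit:
send_rows --commands "0 -5 25 0 -1;0 0 30 0 -1;0 0 25 0 -1;0 0 15 0 -1;0 0 0 0 -1"

```text
time_s: 7.48
tool_pos: [0.6054, 0.2892, 0.0383]
orientation: [2.579, 1.751, 0.061]
contact_force: [-1.0, 0.1, -0.1]
width: 1.002
```

```bash
python3 go.py .599 .292 .008
```

```text
t 7.48 p [0.6054 0.2892 0.0383] F [-0.96  0.09 -0.08] w 1.002 xang 68.4 z [ 0.045  0.003 -0.999]
tool mm [-0.4 -8.2 30. ]
```

Emit:
send_rows --commands "0 -8 20 0 -1;0 -3 10 0 -1;0 0 0 0 -1"

```text
time_s: 7.73
tool_pos: [0.5986, 0.2931, 0.0102]
orientation: [2.579, 1.749, 0.067]
contact_force: [-0.2, -0.0, 0.4]
width: 1.001
```

```bash
python3 go.py .599 .292 .008
```

```text
t 7.73 p [0.5986 0.2931 0.0102] F [-0.21 -0.01  0.38] w 1.001 xang 68.3 z [ 0.049  0.004 -0.999]
tool mm [-0.9  0.7  2.3]
```

Well placed; close gently.

Emit:
send_rows --commands "0 0 1 0 1;0 0 0 0 1;0 0 0 0 1;0 0 0 0 1;0 0 0 0 1" --newtons 35

```text
time_s: 8.15
tool_pos: [0.6029, 0.2938, 0.0157]
orientation: [2.576, 1.747, 0.079]
contact_force: [0.0, 0.4, -0.1]
width: 0.483
```

Emit:
send_rows --commands "0 0 0 0 1;0 0 -15 0 1;0 0 -20 0 1"

```text
time_s: 8.4
tool_pos: [0.5982, 0.2925, 0.0484]
orientation: [2.579, 1.748, 0.068]
contact_force: [0.4, -0.2, -1.1]
width: 0.479
```

```bash
python3 go.py .495 -.034 .2
```

```text
t 8.4 p [0.5982 0.2925 0.0484] F [ 0.4  -0.19 -1.11] w 0.479 xang 68.3 z [ 0.05   0.004 -0.999]
tool mm [-338.1   32.1 -157.8]
```

Emit:
send_rows --commands "0 0 -40 0 1;0 0 -40 -7 1;0 0 -40 -7 1;-35 -6 -10 0 1;-40 -7 0 0 1"

```text
time_s: 8.82
tool_pos: [0.5704, 0.2232, 0.1916]
orientation: [2.32, 2.066, 0.077]
contact_force: [0.7, -1.5, -0.6]
width: 0.484
```

Emit:
send_rows --commands "-40 -7 0 0 1;-40 -7 0 0 1;-40 -7 0 0 1;-40 -7 0 0 1;-40 -7 0 0 1"

```text
time_s: 9.23
tool_pos: [0.5126, 0.0237, 0.1974]
orientation: [2.304, 2.066, 0.096]
contact_force: [1.1, -0.6, 0.3]
width: 0.484
```

Emit:
send_rows --commands "-10 -3 0 0 1;0 0 0 0 1;0 0 0 0 1"

```text
time_s: 9.48
tool_pos: [0.5066, 0.0068, 0.2003]
orientation: [2.309, 2.052, 0.096]
contact_force: [-0.4, -0.1, 0.3]
width: 0.483
```

```bash
python3 go.py .495 -.034 .1
```

```text
t 9.48 p [0.5066 0.0068 0.2003] F [-0.42 -0.13  0.26] w 0.483 xang 83.3 z [ 0.08   0.003 -0.997]
tool mm [-43.2 -14.6  98.9]
```

Emit:
send_rows --commands "-25 -8 20 0 1;-18 -6 30 0 1;0 0 18 0 1;0 0 0 0 1"

```text
time_s: 9.82
tool_pos: [0.4975, -0.0318, 0.1342]
orientation: [2.297, 2.054, 0.107]
contact_force: [-1.1, -0.3, -0.6]
width: 0.479
```

```bash
python3 go.py .495 -.034 .08; python3 -c "
from h import *
b=snap('side','s3')[140:320,180:400];a=snap('wrist','w3')
cv2.imwrite('pics/p3.png',np.hstack([cv2.resize(b,(440,360)),cv2.resize(a,(360,270))[:0] if 0 else cv2.copyMakeBorder(cv2.resize(a,(360,270)),0,90,0,0,0)])[:,:,::-1])
r=readout.state();import math
c=np.cos(-.132);s=np.sin(-.132)
for x in(-.053,.053):
  X=[[.495+x*c-y*s,-.034+x*s+y*c,.06] for y in(-.056,.056)];print(np.round(proj('side',X)),np.round(proj('wrist',X)))
"
```

```text
t 9.82 p [ 0.4975 -0.0318  0.1342] F [-1.12 -0.34 -0.61] w 0.479 xang 83.6 z [ 0.091  0.003 -0.996]
tool mm [-3.2 -7.2 53.8]
[[223. 252.]
 [260. 228.]] [[198. 127.]
 [359. 131.]]
[[262. 273.]
 [299. 246.]] [[209. 259.]
 [344. 261.]]
```

View pics/p3.png

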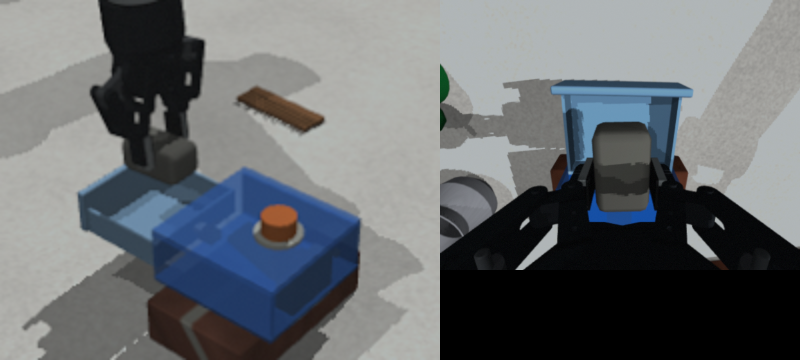

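Side and wrist views agree: the stone is over the tray and lined up with it. I lower it in.

Emit:
send_rows --commands "-3 -6 30 0 1;0 -2 22 0 1;0 0 0 0 1"

```text
time_s: 10.17
tool_pos: [0.5024, -0.0327, 0.0906]
orientation: [2.279, 2.051, 0.121]
contact_force: [-0.7, 0.8, -0.2]
width: 0.484
```

```bash
python3 go.py .495 -.034 .076
```

```text
t 10.17 p [ 0.5024 -0.0327  0.0906] F [-0.71  0.79 -0.23] w 0.484 xang 84.0 z [ 0.107 -0.002 -0.994]
tool mm [-2.2 -8.7 13.7]
```

Emit:
send_rows --commands "-2 -12 12 0 1;0 0 2 0 1"

```text
time_s: 10.33
tool_pos: [0.4944, -0.0324, 0.0788]
orientation: [2.273, 2.052, 0.125]
contact_force: [-1.7, 0.7, -1.9]
width: 0.484
```

```bash
python3 go.py .495 -.034 .074
```

```text
t 10.33 p [ 0.4944 -0.0324  0.0788] F [-1.66  0.69 -1.91] w 0.484 xang 84.2 z [ 0.112 -0.002 -0.994]
tool mm [-1.6  0.2  4.8]
```

Emit:
send_rows --commands "-1 0 5 0 1;0 -1 2 0 1"

```text
time_s: 10.5
tool_pos: [0.4982, -0.0334, 0.0763]
orientation: [2.267, 2.049, 0.131]
contact_force: [-0.5, -0.8, 1.6]
width: 0.484
```

```bash
python3 go.py .495 -.034 .073
```

```text
t 10.5 p [ 0.4982 -0.0334  0.0763] F [-0.53 -0.81  1.59] w 0.484 xang 84.3 z [ 0.119 -0.004 -0.993]
tool mm [-0.9 -3.5  2.9]
```

Emit:
send_rows --commands "0 -2 2 0 -0.4;0 0 1 0 -0.4;0 0 0 0 -0.4;0 0 0 0 -0.4"

```text
time_s: 10.83
tool_pos: [0.5003, -0.0337, 0.0769]
orientation: [2.261, 2.046, 0.136]
contact_force: [0.1, -0.0, 0.8]
width: 0.699
```

```bash
python3 go.py; python3 -c "
from h import *
b=snap('side','s4')[140:300,180:380];a=snap('wrist','w4')
cv2.imwrite('pics/p4.png',np.hstack([cv2.resize(b,(400,320)),cv2.resize(a,(400,320))])[:,:,::-1])"
```

```text
t 10.83 p [ 0.5003 -0.0337  0.0769] F [ 0.11 -0.03  0.85] w 0.699 xang 84.3 z [ 0.126 -0.006 -0.992]
```

View pics/p4.png

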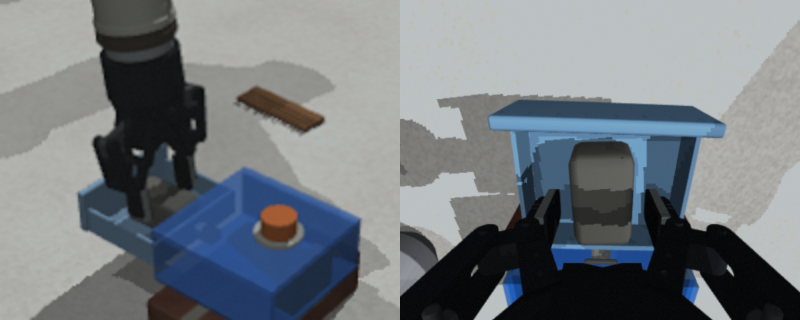

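Stone lies flat in the tray (centre near (602,195) in the right half), with the fingers clear of both it and the walls. I retract upwards, shut the fingers and go round to the front of the tray.

Emit:
send_rows --commands "0 0 -20 0 -0.4;0 0 -40 0 -0.4;0 0 -40 0 -0.4;0 -35 -10 0 1;0 -41 0 0 1"

```text
time_s: 11.35
tool_pos: [0.4126, -0.0266, 0.1819]
orientation: [2.261, 2.046, 0.136]
contact_force: [-1.1, -0.1, 0.9]
width: 0.426
```

Emit:
send_rows --commands "0 -30 0 0 1;0 0 0 0 1"

```text
time_s: 11.52
tool_pos: [0.3781, -0.0225, 0.1779]
orientation: [2.26, 2.046, 0.135]
contact_force: [-0.1, -0.1, 0.0]
width: 0.136
```

```bash
python3 go.py .405 -.022 .079; cat > pf.py <<'E'
from fit import *
im=snap('side','s5')
m=nets.outline_of('side','pumice'); print([(round(a['confidence'],2),a['bbox']) for a in m])
if m: print(fit({'side':m[0]['pixels']},boxpts(-.034,.034,.021,.061,.094),[.495,-.034,-.13]))
E
python3 pf.py
```

```text
t 11.52 p [ 0.3781 -0.0225  0.1779] F [-0.06 -0.11  0.02] w 0.136 xang 84.3 z [ 0.125 -0.007 -0.992]
tool mm [  2.6  14.1 101.4]
[(0.85, [245.6, 229.1, 277.7, 253.2]), (0.16, [219.6, 211.8, 285.1, 270.9])]
(array([ 0.49142109, -0.03334785, -0.27226557]), np.float64(0.3792688792688793))
```

Emit:
send_rows --commands "3 2 40 2 1;0 0 40 0 1;0 2 20 0 1;0 0 0 0 1"

```text
time_s: 11.95
tool_pos: [0.4074, -0.0249, 0.0829]
orientation: [2.287, 1.993, 0.15]
contact_force: [-1.4, -0.0, -0.1]
width: -0.001
```

```bash
python3 go.py .4425 -.0265 .077
```

```text
t 11.95 p [ 0.4074 -0.0249  0.0829] F [-1.35 -0.05 -0.13] w -0.001 xang 82.2 z [ 0.143 -0.014 -0.99 ]
tool mm [ 3.1 33.7 10.9]
```

Emit:
send_rows --commands "0 8 4 0 1;0 8 3 0 1;0 5 1 0 1"

```text
time_s: 12.2
tool_pos: [0.4302, -0.0277, 0.0773]
orientation: [2.291, 1.997, 0.146]
contact_force: [-4.2, -0.1, 1.8]
width: 0.004
```

Emit:
send_rows --commands "0 5 1 0 1;0 5 1 0 1"

```text
time_s: 12.37
tool_pos: [0.4406, -0.0291, 0.0773]
orientation: [2.292, 2.0, 0.142]
contact_force: [-4.6, 1.1, 2.7]
width: 0.002
```

```bash
python3 go.py .533 -.039 .077
```

```text
t 12.37 p [ 0.4406 -0.0291  0.0773] F [-4.63  1.15  2.69] w 0.002 xang 82.3 z [ 0.133 -0.011 -0.991]
tool mm [ 2.7 92.  12.7]
```

Emit:
send_rows --commands "0 8 1 0 1;0 8 1 0 1;0 8 1 0 1"

```text
time_s: 12.62
tool_pos: [0.4633, -0.0321, 0.0774]
orientation: [2.295, 2.006, 0.134]
contact_force: [-6.7, -0.3, 2.9]
width: -0.002
```

Emit:
send_rows --commands "0 8 1 0 1;0 8 1 0 1"

```text
time_s: 12.78
tool_pos: [0.4783, -0.0341, 0.0773]
orientation: [2.298, 2.011, 0.128]
contact_force: [-11.4, -0.6, 6.8]
width: 0.0
```

```bash
python3 go.py .533 -.039 .077
```

```text
t 12.78 p [ 0.4783 -0.0341  0.0773] F [-11.45  -0.59   6.79] w 0.0 xang 82.4 z [ 0.119 -0.009 -0.993]
tool mm [ 2.4 54.4  6.9]
```

Emit:
send_rows --commands "0 6 0 0 1;0 6 0 0 1"

```text
time_s: 12.95
tool_pos: [0.4866, -0.0353, 0.0775]
orientation: [2.304, 2.019, 0.115]
contact_force: [-11.6, -1.2, 5.5]
width: 0.006
```

Emit:
send_rows --commands "0 6 1 0 1;0 5 0 0 1"

```text
time_s: 13.12
tool_pos: [0.4939, -0.0361, 0.077]
orientation: [2.31, 2.028, 0.102]
contact_force: [-11.3, -1.1, 4.9]
width: -0.0
```

```bash
python3 go.py .533 -.039 .077
```

```text
t 13.12 p [ 0.4939 -0.0361  0.077 ] F [-11.33  -1.07   4.92] w -0.0 xang 82.6 z [ 0.094 -0.006 -0.996]
tool mm [ 2.2 39.   3.6]
```

Emit:
send_rows --commands "0 6 1 0 1;0 5 0 0 1"

```text
time_s: 13.28
tool_pos: [0.5008, -0.0369, 0.0763]
orientation: [2.316, 2.036, 0.089]
contact_force: [-11.6, -1.3, 4.9]
width: -0.001
```

Emit:
send_rows --commands "0 5 0 0 1;0 5 0 0 1"

```text
time_s: 13.45
tool_pos: [0.5065, -0.0377, 0.0764]
orientation: [2.323, 2.045, 0.075]
contact_force: [-11.8, 0.6, 7.5]
width: -0.002
```

```bash
python3 go.py .533 -.039 .077
```

```text
t 13.45 p [ 0.5065 -0.0377  0.0764] F [-11.82   0.61   7.53] w -0.002 xang 82.7 z [ 0.067 -0.003 -0.998]
tool mm [ 2.  26.4  1.2]
```

Emit:
send_rows --commands "0 5 0 0 1;0 4 0 0 1"

```text
time_s: 13.62
tool_pos: [0.5115, -0.0384, 0.0766]
orientation: [2.329, 2.053, 0.061]
contact_force: [-9.0, -0.5, 7.2]
width: 0.0
```

Emit:
send_rows --commands "0 4 0 0 1"

```text
time_s: 13.7
tool_pos: [0.5139, -0.0387, 0.0767]
orientation: [2.331, 2.056, 0.056]
contact_force: [-8.8, -0.8, 4.5]
width: 0.001
```

```bash
python3 go.py .533 -.039 .077
```

```text
t 13.7 p [ 0.5139 -0.0387  0.0767] F [-8.83 -0.8   4.51] w 0.001 xang 82.8 z [ 0.049 -0.001 -0.999]
tool mm [ 2.1 19.   0.6]
```

Emit:
send_rows --commands "0 4 0 0 1"

```text
time_s: 13.78
tool_pos: [0.5164, -0.0391, 0.0767]
orientation: [2.333, 2.059, 0.051]
contact_force: [-9.4, -0.4, 3.3]
width: -0.002
```

Emit:
send_rows --commands "0 3 0 0 1"

```text
time_s: 13.87
tool_pos: [0.5181, -0.0393, 0.0768]
orientation: [2.336, 2.062, 0.046]
contact_force: [-7.5, -0.2, 4.4]
width: -0.004
```

```bash
python3 go.py .533 -.039 .077
```

```text
t 13.87 p [ 0.5181 -0.0393  0.0768] F [-7.49 -0.22  4.43] w -0.004 xang 82.9 z [ 0.039  0.    -0.999]
tool mm [ 2.1 14.7  0.4]
```

Emit:
send_rows --commands "0 3 0 0 1"

```text
time_s: 13.95
tool_pos: [0.5199, -0.0396, 0.0769]
orientation: [2.338, 2.065, 0.041]
contact_force: [-7.5, -0.8, 3.4]
width: 0.002
```

Emit:
send_rows --commands "0 3 0 0 1"

```text
time_s: 14.03
tool_pos: [0.522, -0.0398, 0.0769]
orientation: [2.339, 2.067, 0.038]
contact_force: [-7.2, -0.6, 2.3]
width: -0.002
```

```bash
cat > ch2.py <<'E'
from h import *
a=cv2.imread('pics/s1.png')[:,:,::-1]; b=snap('side','s6')
def tops(im):
    h=cv2.cvtColor(np.ascontiguousarray(im),cv2.COLOR_RGB2HSV)
    m=((h[...,0]<20)&(h[...,0]>3)&(h[...,1]>150)&(h[...,2]>70)); m[:240]=0;m[266:]=0;m[:,:305]=0;m[:,335:]=0
    ys,xs=np.nonzero(m); return m.sum(),ys.min(),ys.max()
print('button',tops(a),tops(b))
E
python3 go.py .533 -.039 .077; python3 ch2.py
```

```text
t 14.03 p [ 0.522  -0.0398  0.0769] F [-7.22 -0.64  2.33] w -0.002 xang 82.9 z [ 0.031  0.001 -1.   ]
tool mm [ 2.2 10.8  0.3]
button (np.int64(252), np.int64(243), np.int64(260)) (np.int64(185), np.int64(247), np.int64(260))
```

The button has dipped, so the catch is riding; I continue in small steps.

Emit:
send_rows --commands "0 3 0 0 1"

```text
time_s: 14.17
tool_pos: [0.523, -0.0399, 0.0768]
orientation: [2.342, 2.071, 0.031]
contact_force: [-17.1, 0.8, 12.2]
width: -0.002
```

```bash
python3 go.py; python3 ch2.py
```

```text
t 14.17 p [ 0.523  -0.0399  0.0768] F [-17.06   0.78  12.24] w -0.002 xang 83.0 z [ 0.025  0.002 -1.   ]
button (np.int64(252), np.int64(243), np.int64(260)) (np.int64(237), np.int64(244), np.int64(260))
```

Force jumped and the button came back up: that's the click. I back off.

Emit:
send_rows --commands "0 -3 0 0 1;0 -10 0 0 1;0 -30 0 0 1;0 -30 0 0 1;0 0 0 0 1"

```text
time_s: 14.63
tool_pos: [0.4522, -0.0314, 0.0771]
orientation: [2.339, 2.068, 0.036]
contact_force: [-0.3, 0.7, -1.1]
width: -0.005
```

```bash
python3 go.py; python3 ch2.py; python3 -c "
from h import *
b=snap('side','s7')[170:330,180:400]
cv2.imwrite('pics/p7.png',cv2.resize(b,(660,480))[:,:,::-1])"
```

```text
t 14.63 p [ 0.4522 -0.0314  0.0771] F [-0.27  0.72 -1.12] w -0.005 xang 83.0 z [ 0.03   0.001 -1.   ]
button (np.int64(252), np.int64(243), np.int64(260)) (np.int64(249), np.int64(243), np.int64(260))
```

View pics/p7.png

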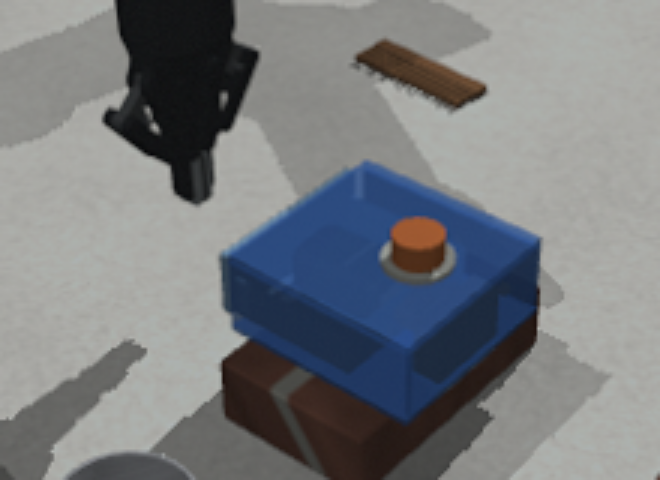

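The tray is home with the button fully up, no finger is touching it, and the stone's dark shape shows inside. I wait a second, recheck, then hand in.

Emit:
send_rows --commands "0 -10 -20 0 1;0 0 0 0 1;0 0 0 0 1;0 0 0 0 1;0 0 0 0 1"

```text
time_s: 15.15
tool_pos: [0.4547, -0.0343, 0.1031]
orientation: [2.328, 2.055, 0.052]
contact_force: [0.4, -0.3, 0.1]
width: 0.002
```

```bash
python3 go.py; python3 ch2.py; python3 - <<'E'
from h import *
a=cv2.imread('pics/s7.png').astype(int)[:,:,::-1];b=cams.grab_frame('side').astype(int);z=cv2.imread('pics/s0.png').astype(int)[:,:,::-1]
print('tray front region change',(np.abs(a-b).max(2)>40)[255:285,225:300].sum())
for n,(x0,y0,x1,y1) in dict(lota=(192,315,255,390),mug=(110,282,178,350),comb=(296,180,345,205)).items(): print(n,(np.abs(z-b).max(2)>60)[y0:y1,x0:x1].sum())
bot.close_job()
E
```

```text
t 15.15 p [ 0.4547 -0.0343  0.1031] F [ 0.42 -0.33  0.09] w 0.002 xang 82.9 z [ 0.049 -0.005 -0.999]
button (np.int64(252), np.int64(243), np.int64(260)) (np.int64(248), np.int64(243), np.int64(260))
tray front region change 0
lota 26
mug 326
comb 0
the job is handed in; nothing more can be done
```

The stone is in the blue soap box, the tray is latched home on its own catch, and the job is handed in at about 15 s. No verdict was reported.

- **Release:** I pressed the button about 12 mm down, and the tray sprang fully out. The largest upward force read between presses was 6.5 N.
- **Stone:** I gripped it across its width, set it flat near the middle of the tray and let go. A side-camera fit put it about 4 mm from the estimated floor centre. That fit was poor because part of the stone was hidden.
- **Push home:** Push force mostly stayed around 7–12 N. At the end the button dipped, then the reading jumped to about 17 N along the push with 12 N upward (about 21 N in all) as the button came back up. I took that as the click and backed off; the limit is 30 N.
- **Last checks:** With the fingers clear, the tray front showed no change between pictures half a second apart, and the button was fully up. The stone's dark shape shows through the box, but I did not measure its position after the push.
- **Bystanders:** In the side picture the comb area was unchanged and the lota area nearly so. The mug area differed by 326 pixels. The arm never went near the mug, so I put this down to the arm's changed shadow, but I did not check it separately.

The tool tilted by up to about 8 degrees during the run and I had no command to correct it. It did not disturb the placing or the push.

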